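Hold a guide carriage over the magnetism tester

ROBOT

A 6-joint arm with a two-finger parallel gripper is mounted at the origin on the work surface. World frame = base frame: x ahead of the robot, y to its left, z up, the work surface at z = 0. Lengths are in m, angles in rad, forces in N, time in s.
With the tool pointing down it reaches from about 0.25 to 0.725 m from the base axis. Payload 4 kg.
Tool frame: the origin (TCP) lies where the fingers leave the gripper's body, on its centre line; the fingertips stand 73 mm ahead of it and the grasp point (between the pads) lies 54 mm ahead of it (bot.tips_ahead is the z of the fingertips in the tool frame, in m); z points along the fingers, y is the direction in which the jaws open and shut (so a half turn about z gives the same grasp; the last joint's range is limited). The gripper opens to 85 mm and grips with 20 to 120 N. Pads are 22 mm wide; open, the fingers measure 114 mm over their backs; the gripper's body (76 mm by 85 mm) begins 54 mm behind the grasp point. The pads swing forward as they close: fully open they stand 13 mm farther back than shut.
Start: joints at [-1.184, 0.241, 0.005, 1.335, 0, 1.571], TCP at [0.189, -0.463, 0.304] pointing down, gripper open.
Joint ranges: [-2.72, 2.72], [-1.05, 1.87], [-1.09, 1.28], [-1.99, 2.15], [-1.42, 1.44], [-3.14, 3.14]. Speed limits (rad/s): [2.79, 2.79, 3.14, 3.14, 3.14, 3.14].

INTERFACE

Orientations are given as a unit quaternion [x, y, z, w].
In Python, from workcell import readout, camera, get_calibration, order, bot gives the robot as it stands.
- The arm moves only by the tool send_rows, never from a script. Its argument "moves" is a list of rows, each a list of 3 entries, a list of its own where there are three numbers: the shift along the tool's x, y, z in mm, then the turn, a rotation vector about the tool's x, y, z in rad, then the finger opening in mm, from 0 to 85.4. In form: [[[dx, dy, dz], [ax, ay, az], grip], ...]. A call has 1 to 12 rows; each row is the pose to reach, as a shift and turn from the pose measured when the call began, along the tool's axes at that moment; what a row does not reach only later rows make up. A row lasts 1/12 s, in which the tool goes at most 41.7 mm and 7.16 degrees, less where a joint would pass 70% of its speed; a pose out of reach is approached as far as the arm can. A call with a gripper value outside its range is refused whole. The fingers move at their own pace and stop on an object; the grip force is fixed at half the most. Time passes only in rows, so rows that repeat a pose let the fingers close. It gives the time, the measured TCP pose, the force and the opening at its end, in the units of the state.
- readout.get_obs(): the state, without advancing time (a new reading comes with each control period).
- camera(name): name is "side" or "top"; returns the picture (420x560x3 uint8, red, green, blue); there is no depth.
- get_calibration(name): a dict with "fx", "fy", "cx", "cy" (pixels), "k1" (the pictures are not rectified: a ray, as slopes to the right and down, at radius r is drawn at 1 + k1 r^2 times it, then the intrinsics apply), "R" (3x3) and "t" (3): a world point X has camera coordinates R X + t. Camera axes: x right, y down, z forward; pixel columns grow to the right and rows downward; lengths in m; the calibration is good to about 2 mm. A picture is of the moment at which its call begins. get_calibration takes no time and is no camera call.
- order.job_done(): hands the job in, once; it reports no verdict.
The state is a dict: "clock": time; "joint_pos": joint angles; "joint_vel": joint speeds; "tau": joint torques, N m; "eef_pos": TCP position; "tool_rot": TCP orientation; "ft_force": force on the tool from outside, world axes, zero at the start; "ft_torque": the same for the moment, N m; "grip_width": finger opening in m.
Only numpy, scipy, OpenCV 4.12 (cv2) and the standard library are available. Lean on these libraries where they do the work, as an engineer would, in place of code of your own. Each camera call takes 0.05 s, during which the arm holds its last target. There are 200 camera calls.

TASK

Get the long guide carriage ready for a non-contact magnetism reading: first turn the tester's reset knob counter-clockwise until its peak pointer is fully back at the zero stop. Then lift the long carriage (the longest part in the tray, not the short one like it) over the rack of standing shafts and hold it level about a centimetre above the tester's oblong sensing head, centred on it and lengthwise along it, never letting it touch the tester. Finish still gripping it there, motionless; do not bump the rack, and leave the tray's other parts where they lie.

Things in the scene. Friction and masses are not known exactly. Their poses are not given: they have to be found in the camera images.
- tester: Grey box fixed to the bench, 250 (x) x 140 (y) x 60 mm high; origin at the centre of its underside, z up. On its top: a round white dial with the reset knob at x = -62 mm, y = 0, and the sensing head at x = +75 mm, y = 0. It may stand on either side of the rack, the tray on the other.
- reset_knob (a joint): Angle (rad) of the reset knob and its peak pointer about the vertical axis: 0 at the zero stop, growing clockwise seen from above (up to 2.6). It starts at 0.6 to 2.0 and stays where it is left (light friction, about 0.03 N m). Turn it counter-clockwise to reset; it cannot go below 0.
- reset_grip (a point): Point on the knob's axis at the height to grip it, 88 mm above the bench. The black knob has an upright bar grip 40 mm long, 12 mm thick and 28 mm high (72 to 100 mm above the bench; the dial's face is at 65 mm). The bar runs along this point's own y axis, and the pointer lies along +y from it. At joint value 0 the bar and pointer lie along the tester's y axis.
- head_face (a point): Centre of the top face of the sensing head, an oblong aluminium strip 80 mm long (tester's y) and 26 mm wide (tester's x) in a black base 90 x 34 mm; the face is 85 mm above the bench and faces up. Axes as the tester's.
- carriage_center (a point): Centre (half-way up) of the long guide carriage: a steel block with black end caps and a channel along its underside, 84 mm long (its y), 40 mm wide (its x), 32 mm high (its z, up), about 0.45 kg. It lies flat in the tray, one of three parts in a row; which place it has varies. Its underside is 16 mm below this point.
- stub_center (a point): Centre (half-way up) of the short guide carriage, alike but 50 mm long (y), 40 mm wide, 32 mm high. Lies in the tray; to be left alone.
- bush_center (a point): Centre (half-way up) of a flanged steel bush, flange 48 mm across and 8 mm thick, neck 30 mm across, 36 mm high overall. Stands in the tray; to be left alone.
- tray: Low blue open tray fixed to the bench, 320 (x) x 160 (y) x 20 mm high, walls and floor 5 mm thick; origin at the centre of its underside. The three parts lie in a row along its x axis, 90 mm apart, their lengths roughly along its y.
- rack: White block fixed to the bench between tray and tester, 320 (x) x 70 (y) x 30 mm high, with five steel shafts standing in a row along its x axis, the tallest reaching 120 mm above the bench; origin at the centre of its underside.

How it is judged:
By the outcome, as a careful person would: the job done as asked, in the order asked, and still so for the second after the job is handed in, while the arm keeps its last pose, push and grip.
It also fails if it takes over 72 s, if anything falls off the work surface, if the arm or the gripper's body presses on something with over 40 N, if the wrist force passes 120 N, or if a joint passes its speed limit or range.

## Working session

There is one attempt and no reset: what is moved stays moved. The work goes in short steps, Python scripts to look and compute and a tool call to move; the robot and the scene stay as the last step left them, time stands still between calls to the robot, and variables do not carry over. Pictures are saved under pics/ and viewed, about 8 in all and at most 12, crops included, and the job is handed in when it is done.

Besides the shell and the picture viewer there is one more tool, called by a JSON object that holds its "api" and its "payload". send_rows: Moves the arm, as the interface text tells. Its arguments: {"type":"object","properties":{"moves":{"type":"array","items":{"type":"array"}}},"required":["moves"]}

```bash
ls; mkdir -p pics
python3 - <<'E'
from workcell import readout,camera,get_calibration,bot
import cv2,numpy as np
for n in("top","side"):
    im=camera(n); cv2.imwrite(f"pics/{n}0.png",im[:,:,::-1]); c=get_calibration(n); print(n,{k:np.round(v,4).tolist() for k,v in c.items()})
print(readout.get_obs())
E
```

```text
pics
top {'fx': 430.3867, 'fy': 430.3867, 'cx': 273.2171, 'cy': 208.4609, 'k1': -0.0494, 'R': [[0.0282, -0.9995, -0.0119], [-0.9888, -0.0261, -0.1469], [0.1465, 0.0159, -0.9891]], 't': [-0.0027, 0.4817, 0.8897]}
side {'fx': 426.1297, 'fy': 426.1297, 'cx': 280.1826, 'cy': 206.5102, 'k1': -0.1084, 'R': [[-0.9459, -0.3236, -0.0227], [-0.1543, 0.5104, -0.846], [0.2854, -0.7967, -0.5327]], 't': [0.4846, 0.1472, 0.905]}
{'clock': 0.1, 'joint_pos': array([-1.18398480e+00,  2.41354164e-01,  3.82844539e-03,  1.33522630e+00,
       -1.27615766e-05,  1.57080259e+00]), 'joint_vel': array([ 0.00173466, -0.00112482,  0.00343578, -0.00060128,  0.00083774,
        0.00091309]), 'tau': array([ 1.59546283e-05, -3.73136938e+01,  2.53009933e+01,  1.08522011e-02,
       -1.79476564e-05,  1.54615467e-06]), 'eef_pos': array([ 0.18844642, -0.46264311,  0.30308197]), 'tool_rot': array([ 9.81355464e-01,  1.92199107e-01, -1.94208938e-04, -9.58386883e-04]), 'ft_force': array([-1.23646445,  0.09113785,  0.6682053 ]), 'ft_torque': array([ 0.00697381, -0.0079164 , -0.02661946]), 'grip_width': 0.08569524388941735}
```

View pics/top0.png

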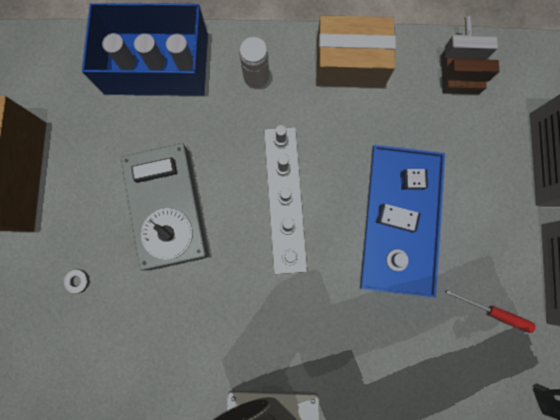

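View pics/side0.png

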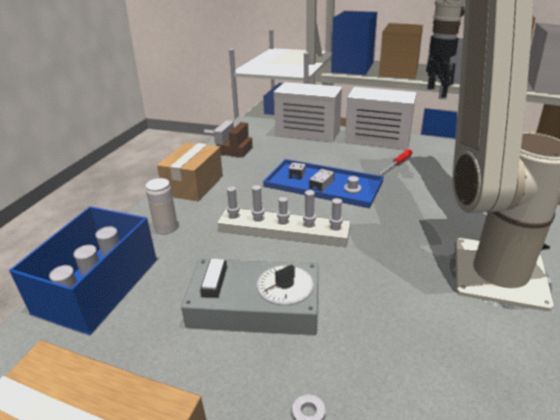

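The top view shows the tester at left: head near (153,169), dial near (165,234), pointer towards (150,222). The rack is in the middle near (287,200). In the tray at right are the stub (415,178), the long carriage (400,217) and the bush (398,260). Next I'll measure these by masks.

```bash
cat > h.py <<'E'
import numpy as np,cv2
from workcell import readout,camera,get_calibration
from scipy.spatial.transform import Rotation as Rot
def KD(n):
    c=get_calibration(n);K=np.array([[c["fx"],0,c["cx"]],[0,c["fy"],c["cy"]],[0,0,1.]])
    return K,np.array([c["k1"],0,0,0.]),np.array(c["R"]),np.array(c["t"])
def und(n,uv):
    K,D,R,t=KD(n);p=cv2.undistortPoints(np.array(uv,float).reshape(-1,1,2),K,D)[:,0]
    return (np.c_[p,np.ones(len(p))]@R), -R.T@t
def onz(n,uv,z):
    d,o=und(n,uv);return o+d*((z-o[2])/d[:,2])[:,None]
def proj(n,X):
    K,D,R,t=KD(n);return cv2.projectPoints(np.array(X,float).reshape(-1,1,3),cv2.Rodrigues(R)[0],t,K,D)[0][:,0]
def rects(n,mask,z,lo,hi):
    for c in cv2.findContours(mask,cv2.RETR_EXTERNAL,cv2.CHAIN_APPROX_NONE)[0]:
        if not lo<cv2.contourArea(c)<hi: continue
        P=onz(n,c[:,0],z)[:,:2]*1000
        (x,y),(w,h),a=cv2.minAreaRect(P.astype(np.float32))
        if w<h:a+=90
        print(n,c[:,0].mean(0).round(1),"ctr",round(x,1),round(y,1),"size",round(max(w,h),1),round(min(w,h),1),"long-axis deg",round((a+90)%180-90,1))
E
python3 - <<'E'
from h import *
im=cv2.imread("pics/top0.png")
hsv=cv2.cvtColor(im,cv2.COLOR_BGR2HSV);H,S,V=cv2.split(hsv)
def m(c,r): 
    z=np.zeros_like(V); x0,y0,x1,y1=r; z[y0:y1,x0:x1]=c[y0:y1,x0:x1].astype(np.uint8)*255; return z
T=(110,135,215,280)
print("head");rects("top",m((V>170),(125,150,180,185)),.085,50,9e3)
print("dial");rects("top",m((V>150),(130,200,200,270)),.065,200,9e3)
print("parts");rects("top",m((S<90)&(V>120),(372,155,440,290)),.037,100,9e3)
blue=(H>100)&(H<130)&(S>100)
print("tray");rects("top",m(blue,(350,140,450,300)),.02,500,9e4)
print("rack");rects("top",m((V>170)&(S<40),(260,120,310,280)),.03,500,9e4)
a=cv2.resize(im[135:275,115:215],None,fx=4,fy=4,interpolation=cv2.INTER_CUBIC)
b=cv2.resize(im[150:290,360:450],None,fx=4,fy=4,interpolation=cv2.INTER_CUBIC)
cv2.imwrite("pics/crop.png",np.hstack([a,b]))
E
```

```text
head
dial
top [166.6 233.7] ctr 419.2 231.2 size 103.8 103.2 long-axis deg 47.4
parts
top [396.8 259.7] ctr 379.4 -253.1 size 44.9 44.1 long-axis deg -88.6
top [399.5 216.7] ctr 470.6 -260.3 size 72.2 40.5 long-axis deg 76.5
top [416.  177.5] ctr 557.6 -298.0 size 37.9 37.8 long-axis deg -88.4
tray
top [403.5 221. ] ctr 468.6 -274.5 size 320.1 162.1 long-axis deg -5.3
rack
```

View pics/crop.png

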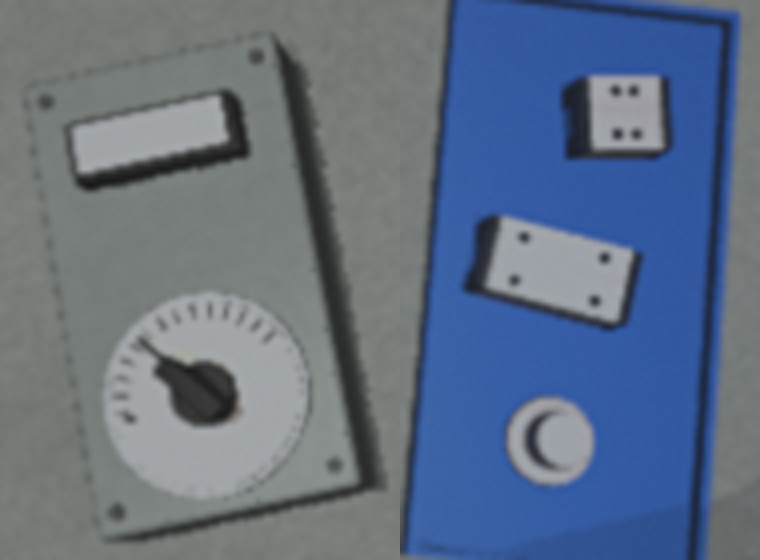

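The crop shows the head strip corners at about (68,126), (222,94), (234,147) and (84,176), the pointer tip at (140,340), and the zero tick at (127,417). The carriage's steel part is one clean rectangle.

Run:
```python
from h import *
px=lambda l:np.array(l,float)/4+[115-.375,135-.375]
f=lambda l,z:(onz("top",px(l),z)[:,:2]*1000)
C=f([(28,88),(272,33),(362,487),(105,540)],.06);print("tester",C.round(1),C.mean(0).round(1));
e=C[0]-C[3]+C[1]-C[2];yaw=np.arctan2(e[1],e[0]);print("yaw by long",np.degrees(yaw),[np.linalg.norm(C[i]-C[i-1]).round(1) for i in range(4)])
Hd=f([(68,126),(222,94),(234,147),(84,176)],.085);print("head",Hd.mean(0).round(1),[np.linalg.norm(Hd[i]-Hd[i-1]).round(1) for i in range(4)])
l=Hd[0]-Hd[1]+Hd[3]-Hd[2];print("head long deg",np.degrees(np.arctan2(l[1],l[0])))
u=np.array([np.cos(yaw),np.sin(yaw)]);print("pred head",(C.mean(0)+75*u).round(1),"pred knob",(C.mean(0)-62*u).round(1))
p=f([(140,340)],.067)[0];z=f([(127,417)],.065)[0]
im=cv2.imread("pics/top0.png");V=im.max(2)
d=np.array([419.2,231.2])
for q in(p,z):print("tip dir deg",np.degrees(np.arctan2(*(q-d)[::-1])),np.linalg.norm(q-d))
# side view
im=cv2.imread("pics/side0.png");hsv=cv2.cvtColor(im,cv2.COLOR_BGR2HSV);H,S,V=cv2.split(hsv)
def m(c,r):
    z=np.zeros_like(V); x0,y0,x1,y1=r; z[y0:y1,x0:x1]=c[y0:y1,x0:x1].astype(np.uint8)*255; return z
rects("side",m(V>185,(200,255,230,298)),.085,50,9e3)
c=m(V>165,(250,260,320,310));
rects("side",c,.065,100,9e3)
print("side proj: head,dial,carriage",proj("side",[[*Hd.mean(0)/1000,.085],[.4192,.2312,.065],[.4706,-.2603,.037]]).round(1))
o=readout.get_obs();R=Rot.from_quat(o["tool_rot"]);print(R.as_matrix().round(3),o["eef_pos"])
cv2.imwrite("pics/crops.png",cv2.resize(im[150:330,180:390],(800,686))[:600])
```

```text
tester [[582.2 339.8]
 [615.6 209.1]
 [374.2 147.9]
 [342.9 280.1]] [478.7 244.2]
yaw by long 14.128981667356411 [np.float64(246.7), np.float64(134.9), np.float64(249.0), np.float64(135.9)]
head [551.5 262.6] [np.float64(28.4), np.float64(82.1), np.float64(29.3), np.float64(79.4)]
head long deg 102.91227319224085
pred head [551.5 262.5] pred knob [418.6 229.1]
tip dir deg 52.34752814190307 44.886233987239706
tip dir deg 107.57099089266785 42.15546107663176
side [212.6 272.6] ctr 555.4 264.2 size 83.0 25.2 long-axis deg -75.7
side [286.  281.9] ctr 422.5 230.2 size 110.5 109.4 long-axis deg 15.1
side proj: head,dial,carriage [[215.1 271.7]
 [286.4 283.2]
 [322.8 175.5]]
[[ 0.926  0.377 -0.001]
 [ 0.377 -0.926  0.002]
 [-0.    -0.002 -1.   ]] [ 0.18844642 -0.46264311  0.30308197]
```

View pics/crops.png

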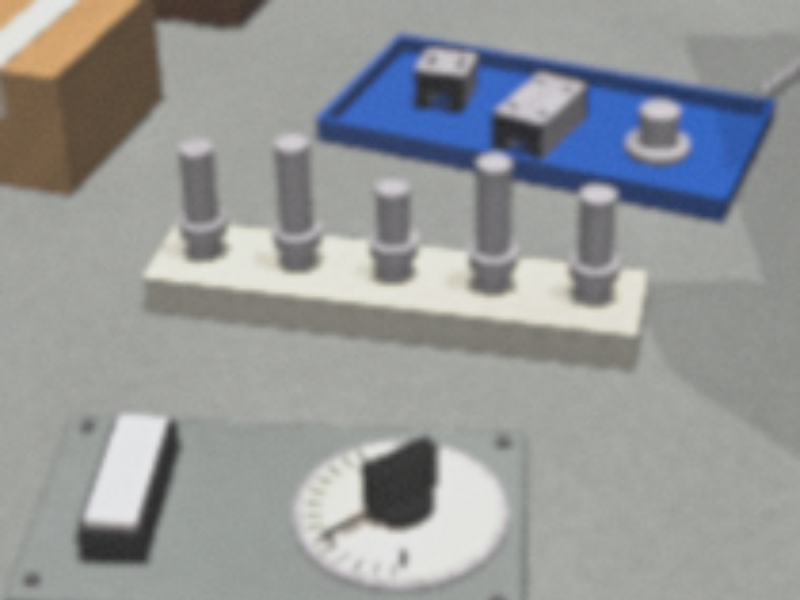

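Both views agree within about 4 mm:

| Item | Position | Angle |
|---|---|---|
| Knob | (419.5, 230) | bar at about 52° |
| Tester | – | yaw about 14° |
| Head | (553, 263) | – |
| Carriage | (470.6, −260.3) | long axis 76.5° |

I'll move above the knob now.

{"api": "send_rows", "payload": {"moves": [[[240, -280, 0], [0, 0, -0.26], 50], [[475, -554, 0], [0, 0, -0.527], 50], [[475, -554, 0], [0, 0, -0.527], 50], [[475, -554, 0], [0, 0, -0.527], 50], [[475, -554, 0], [0, 0, -0.527], 50], [[475, -554, 0], [0, 0, -0.527], 50], [[475, -554, 0], [0, 0, -0.527], 50], [[475, -554, 0], [0, 0, -0.527], 50], [[475, -554, 0], [0, 0, -0.527], 50], [[475, -554, 0], [0, 0, -0.527], 50], [[475, -554, 0], [0, 0, -0.527], 50], [[475, -554, 0], [0, 0, -0.527], 50]]}}

```text
clock: 1.1
eef_pos: [0.3464, 0.0134, 0.3041]
tool_rot: [0.897, 0.441, 0.0, -0.001]
ft_force: [1.9, -0.3, -0.2]
grip_width: 0.0501
```

```bash
cat >> h.py <<'E'
def go(pos_mm,xyaw):
    "shift and turn (tool axes) to put TCP at pos with tool down, tool x at world yaw xyaw deg"
    o=readout.get_obs();R=Rot.from_quat(o["tool_rot"])
    a=np.radians(xyaw);x=np.array([np.cos(a),np.sin(a),0]);z=np.array([0,0,-1.]);T=Rot.from_matrix(np.c_[x,np.cross(z,x),z])
    print("d",R.inv().apply(np.array(pos_mm)-o["eef_pos"]*1000).round(1),"rv",(R.inv()*T).as_rotvec().round(3))
E
python3 -c "
from h import *
go([419.5,230,240],52.3)"
```

```text
d [216.1 -74.3  64.4] rv [-0.001 -0.001  0.001]
```

{"api": "send_rows", "payload": {"moves": [[[216, -74, 64], [0, 0, 0], 50], [[216, -74, 64], [0, 0, 0], 50], [[216, -74, 64], [0, 0, 0], 50], [[216, -74, 64], [0, 0, 0], 50], [[216, -74, 64], [0, 0, 0], 50], [[216, -74, 64], [0, 0, 0], 50], [[216, -74, 64], [0, 0, 0], 50], [[216, -74, 64], [0, 0, 0], 50], [[216, -74, 64], [0, 0, 0], 50], [[216, -74, 64], [0, 0, 0], 50]]}}

```text
clock: 1.93
eef_pos: [0.4193, 0.2287, 0.2406]
tool_rot: [0.898, 0.441, -0.0, -0.001]
ft_force: [-0.3, 0.7, 0.6]
grip_width: 0.0502
```

Run:
```python
from h import *
o=readout.get_obs();print(o["eef_pos"].round(4),o["joint_pos"].round(2))
a=camera("side");a=a[:,:,::-1];b=camera("top")[:,:,::-1]
cv2.imwrite("pics/k1.png",np.hstack([cv2.resize(a[150:330,220:360],(400,514)),cv2.resize(b[140:290,110:220],(377,514))]))
go([419.5,230,148],52.3)
```

```text
[0.4193 0.2287 0.2406] [ 0.5   0.24 -0.17  1.16  0.    2.73]
d [ 0.9 -0.9 93. ] rv [-0.001 -0.002 -0.001]
```

View pics/k1.png

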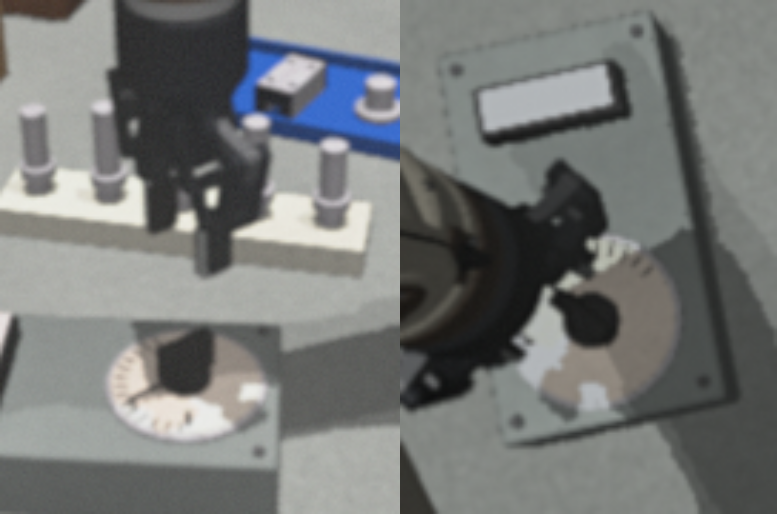

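The gripper hangs above the knob with its jaws astride the bar, and the pointer line is still visible at its lower left. Descending now; I'll close after that.

{"api": "send_rows", "payload": {"moves": [[[1, -1, 30], [0, 0, 0], 50], [[1, -1, 55], [0, 0, 0], 50], [[1, -1, 75], [0, 0, 0], 50], [[1, -1, 88], [0, 0, 0], 50], [[1, -1, 92], [0, 0, 0], 50], [[1, -1, 92], [0, 0, 0], 50], [[1, -1, 92], [0, 0, 0], 50]]}}

```text
clock: 2.62
eef_pos: [0.42, 0.2299, 0.1499]
tool_rot: [0.898, 0.44, 0.001, -0.001]
ft_force: [0.8, 0.9, 0.3]
grip_width: 0.0502
```

{"api": "send_rows", "payload": {"moves": [[[0, 0, 0], [0, 0, 0], 30], [[0, 0, 0], [0, 0, 0], 20], [[0, 0, 0], [0, 0, 0], 14], [[0, 0, 0], [0, 0, 0], 10], [[0, 0, 0], [0, 0, 0], 5], [[0, 0, 0], [0, 0, 0], 5], [[0, 0, 0], [0, 0, 0], 5], [[0, 0, 0], [0, 0, 0], 5], [[0, 0, 0], [0, 0, 0], 5]]}}

```text
clock: 3.37
eef_pos: [0.4203, 0.2303, 0.1511]
tool_rot: [0.898, 0.44, 0.002, -0.001]
ft_force: [-0.8, -0.9, 5.1]
grip_width: 0.0108
```

{"api": "send_rows", "payload": {"moves": [[[0, 0, -1], [0, 0, -0.05], 5], [[0, 0, -1], [0, 0, -0.12], 5], [[0, 0, -1], [0, 0, -0.2], 5], [[0, 0, -1], [0, 0, -0.28], 5], [[0, 0, -1], [0, 0, -0.36], 5], [[0, 0, -1], [0, 0, -0.44], 5], [[0, 0, -1], [0, 0, -0.52], 5], [[0, 0, -1], [0, 0, -0.6], 5], [[0, 0, -1], [0, 0, -0.67], 5], [[0, 0, -1], [0, 0, -0.74], 5], [[0, 0, -1], [0, 0, -0.8], 5], [[0, 0, -1], [0, 0, -0.8], 5]]}}

```text
clock: 4.37
eef_pos: [0.4207, 0.2303, 0.1512]
tool_rot: [0.655, 0.755, 0.002, 0.0]
ft_force: [3.2, 1.0, -10.0]
grip_width: 0.0107
```

```bash
cat > st.py <<'E'
from h import *
o=readout.get_obs();x=Rot.from_quat(o["tool_rot"]).as_matrix()[:,0]
print("xyaw",np.degrees(np.arctan2(x[1],x[0])).round(2),o["eef_pos"].round(4),o["ft_force"].round(2),o["ft_torque"].round(3),o["grip_width"],o["joint_pos"].round(2))
E
python3 st.py
```

```text
xyaw 98.11 [0.4207 0.2303 0.1512] [  3.25   1.04 -10.02] [ 0.225 -0.826  0.002] 0.010688510093051507 [ 0.5   0.33 -0.31  0.93  0.    1.93]
```

{"api": "send_rows", "payload": {"moves": [[[0, 0, 0.5], [0, 0, -0.04], 5], [[0, 0, 0.5], [0, 0, -0.07], 5], [[0, 0, 0.5], [0, 0, -0.09], 5], [[0, 0, 0.5], [0, 0, -0.11], 5], [[0, 0, 0.5], [0, 0, -0.13], 5], [[0, 0, 0.5], [0, 0, -0.13], 5]]}}

```text
clock: 4.87
eef_pos: [0.4208, 0.2303, 0.1511]
tool_rot: [0.605, 0.796, 0.002, 0.001]
ft_force: [0.2, -0.0, 1.9]
grip_width: 0.0107
```

```bash
python3 st.py
```

```text
xyaw 105.5 [0.4208 0.2303 0.1511] [ 0.25 -0.04  1.88] [-0.025  0.196 -0.637] 0.010747202409984547 [ 0.5   0.33 -0.31  0.93  0.    1.8 ]
```

Torque about z is −0.64 N·m, well above the knob friction, so it is against the stop. I'll press slightly more, then release and lift.

{"api": "send_rows", "payload": {"moves": [[[0, 0, 0], [0, 0, -0.02], 5], [[0, 0, 0], [0, 0, -0.02], 5], [[0, 0, 0], [0, 0, -0.02], 5], [[0, 0, 0], [0, 0, -0.01], 20], [[0, 0, 0], [0, 0, -0.01], 40], [[0, 0, 0], [0, 0, -0.01], 50], [[0, 0, 0], [0, 0, -0.01], 50], [[0, 0, 0], [0, 0, -0.01], 50], [[0, 0, -20], [0, 0, -0.01], 50], [[0, 0, -50], [0, 0, -0.01], 60], [[0, 0, -90], [0, 0, -0.01], 60], [[0, 0, -120], [0, 0, -0.01], 60]]}}

```text
clock: 5.87
eef_pos: [0.4204, 0.23, 0.2734]
tool_rot: [0.601, 0.799, 0.003, 0.001]
ft_force: [1.2, 1.9, 0.4]
grip_width: 0.0599
```

```bash
python3 st.py; python3 -c "
from h import *
go([445,0,290],90)"
```

```text
xyaw 106.1 [0.4204 0.23   0.2734] [1.24 1.92 0.41] [-0.027 -0.103  0.002] 0.059949246896988356 [ 0.5   0.21 -0.11  1.24  0.    1.79]
d [-227.7  -40.   -17.3] rv [ 0.005 -0.003  0.281]
```

{"api": "send_rows", "payload": {"moves": [[[-228, -40, -17], [0, 0, 0.28], 62], [[-228, -40, -17], [0, 0, 0.28], 62], [[-228, -40, -17], [0, 0, 0.28], 62], [[-228, -40, -17], [0, 0, 0.28], 62], [[-228, -40, -17], [0, 0, 0.28], 62], [[-228, -40, -17], [0, 0, 0.28], 62], [[-228, -40, -17], [0, 0, 0.28], 62], [[-228, -40, -17], [0, 0, 0.28], 62]]}}

```text
clock: 6.53
eef_pos: [0.4451, -0.0014, 0.2898]
tool_rot: [0.708, 0.706, 0.003, 0.0]
ft_force: [-0.2, -0.4, 0.9]
grip_width: 0.0621
```

Run:
```python
from h import *
a=camera("side");a=a[:,:,::-1];b=camera("top")[:,:,::-1]
cv2.imwrite("pics/k2.png",np.hstack([cv2.resize(a[230:340,180:330],(420,308)),cv2.resize(b[140:275,110:220],(377,462))[:308] if 0 else cv2.resize(b[190:275,120:215],(344,308))]))
go([470.6,-260.3,180],76.5)
```

```text
d [-261.    24.8  108.5] rv [ 0.004 -0.005  0.237]
```

View pics/k2.png

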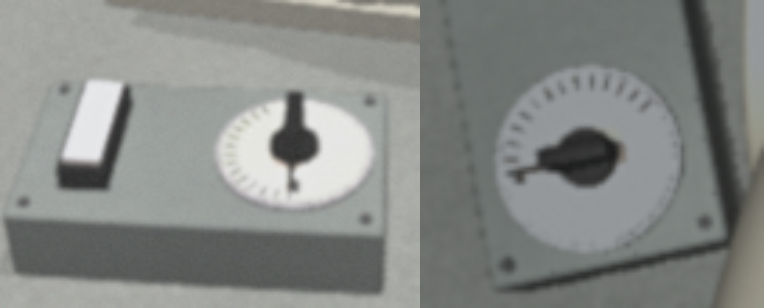

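The pointer now lies on the zero mark: crop (292,185) in the side view and (517,175) in the top view. On to the carriage.

{"api": "send_rows", "payload": {"moves": [[[-261, 25, 108], [0, 0, 0.237], 62], [[-261, 25, 108], [0, 0, 0.237], 62], [[-261, 25, 108], [0, 0, 0.237], 62], [[-261, 25, 108], [0, 0, 0.237], 62], [[-261, 25, 108], [0, 0, 0.237], 62], [[-261, 25, 108], [0, 0, 0.237], 62], [[-261, 25, 108], [0, 0, 0.237], 62], [[-261, 25, 108], [0, 0, 0.237], 62], [[-261, 25, 108], [0, 0, 0.237], 62], [[-261, 25, 108], [0, 0, 0.237], 62], [[-261, 25, 108], [0, 0, 0.237], 62]]}}

```text
clock: 7.55
eef_pos: [0.4713, -0.2585, 0.181]
tool_rot: [0.784, 0.62, 0.003, -0.0]
ft_force: [0.4, -0.4, -0.4]
grip_width: 0.062
```

```bash
python3 - <<'E'
from h import *
a=camera("side")[:,:,::-1];b=camera("top")[:,:,::-1]
cv2.imwrite("pics/k3.png",np.hstack([cv2.resize(a[100:220,255:395],(420,360)),cv2.resize(b[140:300,355:455],(225,360))]))
go([470.6,-260.3,80],76.5)
E
python3 st.py
```

```text
d [ -2.2  -0.8 101.3] rv [ 0.004 -0.005  0.003]
xyaw 76.66 [ 0.4713 -0.2587  0.1813] [ 0.26 -0.07  0.31] [0.039 0.    0.008] 0.0622129627692454 [-0.5   0.4  -0.11  1.06  0.01  1.3 ]
```

View pics/k3.png

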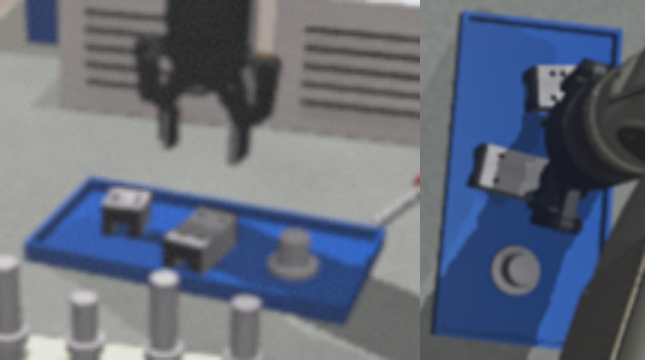

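The gripper is above the long carriage, with one finger on each side and clear of the stub and bush. Descending.

{"api": "send_rows", "payload": {"moves": [[[-2, -1, 35], [0.004, -0.005, 0], 62], [[-2, -1, 60], [0.004, -0.005, 0], 62], [[-2, -1, 80], [0.004, -0.005, 0], 62], [[-2, -1, 92], [0.004, -0.005, 0], 62], [[-2, -1, 99], [0.004, -0.005, 0], 62], [[-2, -1, 101], [0.004, -0.005, 0], 62], [[-2, -1, 101], [0.004, -0.005, 0], 62], [[-2, -1, 101], [0.004, -0.005, 0], 62]]}}

```text
clock: 8.32
eef_pos: [0.4713, -0.2601, 0.0815]
tool_rot: [0.784, 0.62, 0.0, 0.001]
ft_force: [-0.6, -0.4, -0.3]
grip_width: 0.0622
```

{"api": "send_rows", "payload": {"moves": [[[0, 0, 0], [0, 0, 0], 55], [[0, 0, 0], [0, 0, 0], 50], [[0, 0, 0], [0, 0, 0], 46], [[0, 0, 0], [0, 0, 0], 43], [[0, 0, 0], [0, 0, 0], 40], [[0, 0, 0], [0, 0, 0], 30], [[0, 0, 0], [0, 0, 0], 30], [[0, 0, 0], [0, 0, 0], 30], [[0, 0, 0], [0, 0, 0], 30]]}}

```text
clock: 9.07
eef_pos: [0.4717, -0.2603, 0.0822]
tool_rot: [0.784, 0.62, 0.001, 0.002]
ft_force: [-0.1, -0.5, 4.7]
grip_width: 0.0392
```

```bash
python3 st.py
```

```text
xyaw 76.69 [ 0.4717 -0.2603  0.0822] [-0.13 -0.51  4.72] [ 0.113  0.165 -0.102] 0.03921756071751236 [-0.5   0.51 -0.22  0.83  0.    1.3 ]
```

{"api": "send_rows", "payload": {"moves": [[[0, 0, -3], [0, 0, 0], 30], [[0, 0, -8], [0, 0, 0], 30], [[0, 0, -16], [0, 0, 0], 30], [[0, 0, -28], [0, 0, 0], 30], [[0, 0, -44], [0, 0, 0], 30], [[0, 0, -64], [0, 0, 0], 30], [[0, 0, -86], [0, 0, 0], 30], [[0, 0, -108], [0, 0, 0], 30], [[0, 0, -130], [0, 0, 0], 30], [[0, 0, -150], [0, 0, 0], 30], [[0, 0, -165], [0, 0, 0], 30], [[0, 0, -170], [0, 0, 0], 30]]}}

```text
clock: 10.07
eef_pos: [0.4718, -0.2605, 0.2552]
tool_rot: [0.784, 0.62, 0.002, 0.004]
ft_force: [0.7, -0.6, -3.2]
grip_width: 0.0391
```

```bash
python3 st.py; python3 -c "
from h import *
go([480,0,255],90)"
```

```text
xyaw 76.69 [ 0.4718 -0.2605  0.2552] [ 0.73 -0.61 -3.18] [ 0.013 -0.073 -0.007] 0.039085791006051945 [-0.5   0.34  0.01  1.23  0.    1.3 ]
d [255.4 -52.   -0.7] rv [ 0.007  0.003 -0.232]
```

{"api": "send_rows", "payload": {"moves": [[[10, -2, 0], [0, 0, -0.01], 30], [[28, -6, 0], [0.001, 0, -0.03], 30], [[52, -11, 0], [0.002, 0.001, -0.05], 30], [[78, -16, 0], [0.002, 0.001, -0.08], 30], [[104, -21, 0], [0.003, 0.001, -0.1], 30], [[130, -26, 0], [0.003, 0.001, -0.12], 30], [[156, -31, 0], [0.004, 0.002, -0.14], 30], [[182, -37, 0], [0.004, 0.002, -0.17], 30], [[208, -42, 0], [0.005, 0.002, -0.19], 30], [[232, -47, 0], [0.006, 0.003, -0.21], 30], [[250, -51, 0], [0.007, 0.003, -0.23], 30], [[255, -52, 0], [0.007, 0.003, -0.232], 30]]}}

```text
clock: 11.07
eef_pos: [0.4786, 0.0028, 0.2528]
tool_rot: [0.706, 0.709, -0.0, -0.002]
ft_force: [-0.3, -0.6, -4.6]
grip_width: 0.0389
```

```bash
python3 -c "
from h import *
go([553,263,235],103.9)"
```

```text
d [259.8  75.6  18. ] rv [-0.003 -0.002 -0.238]
```

{"api": "send_rows", "payload": {"moves": [[[10, 3, 0], [0, 0, -0.01], 30], [[28, 8, 0], [0, 0, -0.03], 30], [[53, 15, 0], [0, 0, -0.05], 30], [[80, 23, 0], [0, 0, -0.08], 30], [[107, 31, 0], [0, 0, -0.1], 30], [[134, 39, 0], [0, 0, -0.12], 30], [[161, 47, 4], [0, 0, -0.14], 30], [[188, 55, 8], [-0.001, 0, -0.17], 30], [[214, 62, 12], [-0.002, -0.001, -0.19], 30], [[238, 69, 16], [-0.003, -0.002, -0.22], 30], [[255, 74, 18], [-0.003, -0.002, -0.235], 30], [[260, 76, 18], [-0.003, -0.002, -0.238], 30]]}}

```text
clock: 12.07
eef_pos: [0.5527, 0.2657, 0.2325]
tool_rot: [0.615, 0.788, -0.001, -0.001]
ft_force: [0.6, -0.3, -4.5]
grip_width: 0.0389
```

```bash
python3 - <<'E'
from h import *
a=camera("side")[:,:,::-1];b=camera("top")[:,:,::-1]
cv2.imwrite("pics/s4.png",a);cv2.imwrite("pics/t4.png",b)
cv2.imwrite("pics/k4.png",np.hstack([cv2.resize(a[170:340,150:330],(476,450)),cv2.resize(b[125:265,100:200],(321,450))]))
go([553,263,200],103.9)
E
python3 st.py
```

```text
d [-0.8  0.1 33.3] rv [-0.003  0.001  0.001]
xyaw 103.97 [0.5528 0.2638 0.2333] [ 0.33 -0.52 -4.44] [-0.019  0.035  0.009] 0.03908352562201916 [ 0.45  0.5   0.2   1.27 -0.    1.77]
```

View pics/k4.png

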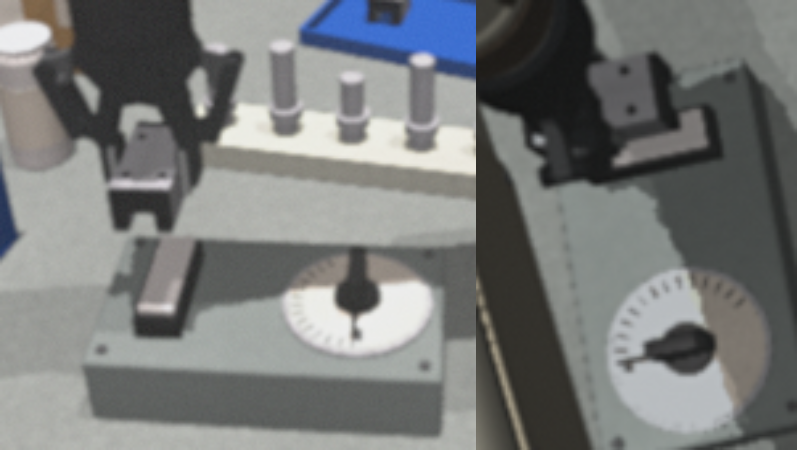

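The carriage is level above the head and the pointer is still at zero. Descending in stages.

{"api": "send_rows", "payload": {"moves": [[[-1, 0, 10], [-0.003, 0.001, 0], 30], [[-1, 0, 25], [-0.003, 0.001, 0], 30], [[-1, 0, 38], [-0.003, 0.001, 0], 30], [[-1, 0, 48], [-0.003, 0.001, 0], 30], [[-1, 0, 54], [-0.003, 0.001, 0], 30], [[-1, 0, 56], [-0.003, 0.001, 0], 30], [[-1, 0, 56], [-0.003, 0.001, 0], 30], [[-1, 0, 56], [-0.003, 0.001, 0], 30]]}}

```text
clock: 12.83
eef_pos: [0.5532, 0.2626, 0.178]
tool_rot: [0.616, 0.788, 0.001, 0.0]
ft_force: [-0.4, -0.5, -3.9]
grip_width: 0.0387
```

```bash
python3 st.py
python3 - <<'E'
from h import *
a=camera("side")[:,:,::-1];b=camera("top")[:,:,::-1]
cv2.imwrite("pics/s5.png",a);cv2.imwrite("pics/t5.png",b)
cv2.imwrite("pics/k5.png",np.hstack([cv2.resize(a[220:310,180:250],(467,600),interpolation=cv2.INTER_CUBIC),cv2.resize(b[130:220,120:168],(320,600),interpolation=cv2.INTER_CUBIC)]))
E
```

```text
xyaw 103.95 [0.5532 0.2626 0.178 ] [-0.35 -0.52 -3.89] [0.035 0.05  0.017] 0.038682803526653535 [0.44 0.54 0.11 1.14 0.   1.77]
```

View pics/k5.png

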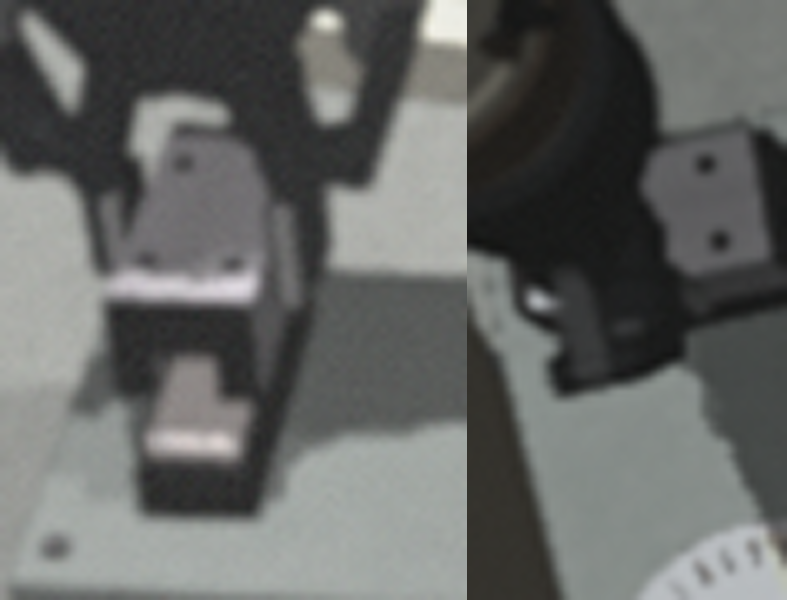

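Run:
```python
from h import *
s=lambda l:np.array(l,float)*[70/467,90/600]+[180-.42,220-.42]
t=lambda l:(np.array(l,float)-[467,0])*[48/320,90/600]+[120-.42,130-.42]
c=np.array([553.2,262.6]);a=np.radians(13.95);ex=np.array([np.cos(a),np.sin(a)]);ey=np.array([-ex[1],ex[0]])
loc=lambda P:np.c_[(P[:,:2]*1000-c)@ex,(P[:,:2]*1000-c)@ey].round(1).tolist()
print("head near edge (side, z85) rel TCP",loc(onz("side",s([(147,450),(240,460)]),.085)))
print("base near bottom corners (z60)",loc(onz("side",s([(140,512),(258,517)]),.060)))
for zb in(.096,.1008,.105):
  print(zb,"cap bottom near",loc(onz("side",s([(117,390),(257,403)]),zb)),"cap top near",loc(onz("side",s([(110,302),(258,307)]),zb+.032)))
  print("  top view steel far edge",loc(onz("top",t([(745,122),(770,262)]),zb+.032)), "cap edge",loc(onz("top",t([(787,140)]),zb+.032)))
# head in earlier unobstructed pictures
im=cv2.imread("pics/side0.png")
b=cv2.imread("pics/t4.png")
```

```text
head near edge (side, z85) rel TCP [[14.1, 44.2], [-12.3, 46.2]]
base near bottom corners (z60) [[19.7, 42.9], [-13.9, 42.4]]
0.096 cap bottom near [[24.0, 32.7], [-15.9, 35.2]] cap top near [[21.5, 33.1], [-19.0, 32.4]]
  top view steel far edge [[23.0, -34.2], [-20.9, -34.0]] cap edge [[14.8, -45.6]]
0.1008 cap bottom near [[22.0, 37.9], [-17.5, 40.4]] cap top near [[19.4, 38.7], [-20.7, 38.0]]
  top view steel far edge [[21.3, -35.2], [-22.3, -35.1]] cap edge [[13.1, -46.5]]
0.105 cap bottom near [[20.3, 42.5], [-18.9, 45.0]] cap top near [[17.6, 43.6], [-22.2, 42.9]]
  top view steel far edge [[19.9, -36.1], [-23.5, -36.0]] cap edge [[11.7, -47.3]]
```

Run:
```python
from h import *
s=lambda l:np.array(l,float)*[70/467,90/600]+[180-.42,220-.42]
c=np.array([553.2,262.6]);a=np.radians(13.95);ex=np.array([np.cos(a),np.sin(a)]);ey=np.array([-ex[1],ex[0]])
loc=lambda P:np.c_[(P[:,:2]*1000-c)@ex,(P[:,:2]*1000-c)@ey].round(1).tolist()
print("strip top near",loc(onz("side",s([(150,432),(243,438)]),.085)))
for zb in(.096,.1008,.105): print(zb,"steel top near",loc(onz("side",s([(115,274),(262,270)]),zb+.032)))
# intensity profiles down the columns through strip and carriage, side view now
g=cv2.imread("pics/s5.png").max(2)
for u in (205,207,209,210): print(u,list(enumerate(g[255:300,u].tolist(),255)))
# unobstructed strip, side0 and top0: rectangles of clear pixels
for n,f,r,th in(("side","side0",(195,250,235,300),150),("top","top0",(125,150,180,185),140)):
    v=cv2.imread(f"pics/{f}.png").max(2);m=np.zeros_like(v);x0,y0,x1,y1=r;m[y0:y1,x0:x1]=(v[y0:y1,x0:x1]>th)*255
    for c_ in cv2.findContours(m,0,cv2.CHAIN_APPROX_NONE)[0]:
        if cv2.contourArea(c_)>100:
            q=cv2.boxPoints(cv2.minAreaRect(c_)); L=np.array(loc(onz(n,c_[:,0],.085)));print(n,"strip rel TCP x",L[:,0].min(),L[:,0].max(),"y",L[:,1].min(),L[:,1].max())
```

```text
strip top near [[15.0, 37.0], [-11.3, 37.5]]
0.096 steel top near [[23.1, 21.4], [-16.9, 17.0]]
0.1008 steel top near [[21.0, 27.1], [-18.6, 22.8]]
0.105 steel top near [[19.2, 32.1], [-20.1, 27.8]]
205 [(255, 113), (256, 115), (257, 113), (258, 111), (259, 113), (260, 125), (261, 165), (262, 205), (263, 202), (264, 162), (265, 101), (266, 56), (267, 42), (268, 50), (269, 50), (270, 50), (271, 45), (272, 52), (273, 64), (274, 86), (275, 103), (276, 115), (277, 123), (278, 132), (279, 135), (280, 137), (281, 144), (282, 141), (283, 142), (284, 164), (285, 195), (286, 195), (287, 167), (288, 117), (289, 75), (290, 55), (291, 52), (292, 52), (293, 49), (294, 48), (295, 48), (296, 58), (297, 103), (298, 149), (299, 166)]
207 [(255, 111), (256, 112), (257, 111), (258, 110), (259, 112), (260, 127), (261, 166), (262, 197), (263, 201), (264, 171), (265, 106), (266, 57), (267, 41), (268, 49), (269, 44), (270, 48), (271, 47), (272, 57), (273, 90), (274, 123), (275, 138), (276, 142), (277, 141), (278, 142), (279, 139), (280, 142), (281, 142), (282, 140), (283, 139), (284, 161), (285, 199), (286
[... 599 characters left out ...]
53), (293, 50), (294, 48), (295, 46), (296, 53), (297, 96), (298, 148), (299, 170)]
210 [(255, 112), (256, 113), (257, 114), (258, 115), (259, 123), (260, 135), (261, 153), (262, 184), (263, 208), (264, 184), (265, 120), (266, 61), (267, 48), (268, 47), (269, 49), (270, 42), (271, 51), (272, 57), (273, 92), (274, 122), (275, 139), (276, 139), (277, 140), (278, 142), (279, 138), (280, 142), (281, 144), (282, 142), (283, 142), (284, 155), (285, 183), (286, 198), (287, 180), (288, 132), (289, 80), (290, 59), (291, 53), (292, 49), (293, 49), (294, 46), (295, 44), (296, 55), (297, 95), (298, 143), (299, 168)]
side strip rel TCP x -50.6 54.1 y -68.3 75.3
top strip rel TCP x -12.7 12.0 y -37.3 40.6
```

The band shading is only shadow. Head and carriage already agree to 1–2 mm, and the underside is about 101 mm up. I'll make the last small correction: lower 5.5 mm and shift +1/+0.5 mm.

{"api": "send_rows", "payload": {"moves": [[[0.5, 0.2, 2], [0, 0, 0], 30], [[1, 0.5, 4], [0, 0, 0], 30], [[1, 0.5, 5.5], [0, 0, 0], 30], [[1, 0.5, 5.5], [0, 0, 0], 30], [[1, 0.5, 5.5], [0, 0, 0], 30], [[1, 0.5, 5.5], [0, 0, 0], 30], [[1, 0.5, 5.5], [0, 0, 0], 30], [[1, 0.5, 5.5], [0, 0, 0], 30]]}}

```text
clock: 13.6
eef_pos: [0.5537, 0.264, 0.1729]
tool_rot: [0.616, 0.788, 0.001, 0.001]
ft_force: [0.9, -1.0, -2.8]
grip_width: 0.0389
```

```bash
python3 st.py
python3 - <<'E'
from h import *
a=camera("side")[:,:,::-1];b=camera("top")[:,:,::-1]
cv2.imwrite("pics/k6.png",np.hstack([cv2.resize(a[210:330,170:330],(560,420),interpolation=cv2.INTER_CUBIC),cv2.resize(b[140:270,110:180],(226,420))]))
o=readout.get_obs();print("tilt",Rot.from_quat(o["tool_rot"]).as_matrix()[:,2].round(4),np.abs(o["joint_vel"]).max())
E
```

```text
xyaw 103.96 [0.5537 0.264  0.1729] [ 0.93 -1.02 -2.83] [ 0.012  0.027 -0.034] 0.038929794971874 [ 0.44  0.54  0.11  1.13 -0.    1.77]
tilt [ 0.0022  0.0011 -1.    ] 0.0021772372998312473
```

View pics/k6.png

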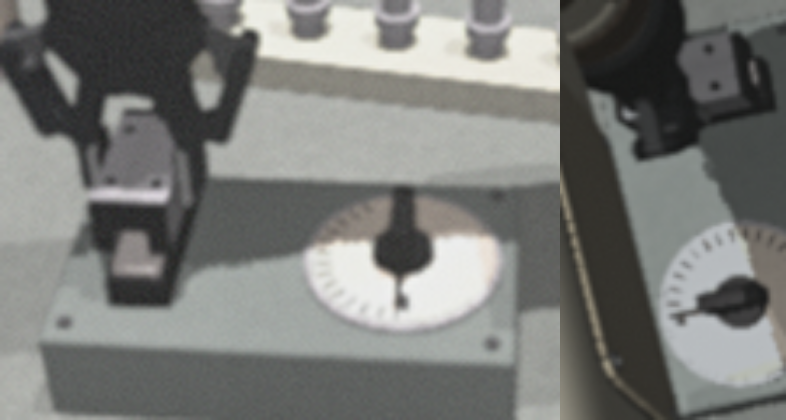

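The carriage is held level over the head with a visible gap, and the pointer is on zero (crop (402,300)). I'll hold for half a second to confirm there is no contact, then hand in.

{"api": "send_rows", "payload": {"moves": [[[0, 0, 0], [0, 0, 0], 30], [[0, 0, 0], [0, 0, 0], 30], [[0, 0, 0], [0, 0, 0], 30], [[0, 0, 0], [0, 0, 0], 30], [[0, 0, 0], [0, 0, 0], 30], [[0, 0, 0], [0, 0, 0], 30]]}}

```text
clock: 14.2
eef_pos: [0.5537, 0.264, 0.1729]
tool_rot: [0.616, 0.788, 0.001, 0.001]
ft_force: [0.8, -0.7, -3.9]
grip_width: 0.039
```

Run:
```python
from h import *
F=[]
for i in range(4): camera("top"); o=readout.get_obs(); F.append(o["ft_force"])
print(np.round(F,1).tolist(),o["eef_pos"].round(4),o["clock"])
if np.mean(F,0)[2]<-2.8:
    from workcell import order; print("handed in",order.job_done())
```

```text
[[0.2, 0.7, -5.0], [0.2, -0.4, -4.5], [0.0, 0.6, -3.9], [0.1, -0.4, -4.3]] [0.5537 0.264  0.1729] 14.4
the job is handed in; nothing more can be done
handed in None
```

The job is handed in at 14.4 s on the robot's clock. I turned the reset knob counter-clockwise to its stop. Then I gripped the long carriage in the tray, carried it over the rack and left it held above the sensing head.

- **Knob:** torque reached about 0.64 N·m against the stop, and after release the pointer lay on the zero mark in both views. It was still there in the last picture.
- **Hold:** the tool was motionless and about 0.15° off vertical. The force reading was about −4.4 N, which matches the carriage's weight, so it is not touching the tester.
- **Height:** from the tool height, the underside is about 10–11 mm above the head. In the side view, one edge suggested about 1 mm more and the lower edge of the end cap about 5 mm more.
- **Centring:** about 1–2 mm. The two views disagreed by up to about 4 mm in absolute position, so I relied on head and carriage measured in the same view.
- **Rack and tray:** I kept the carriage's underside about 55 mm above the tallest shaft on the crossing. I saw no bump or unexpected force, but took no final picture of the tray's other parts.

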